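# Slide the locked sample carriage home against its stop

### The job

Press the lock paddle on the sample carriage down with the fingertips and, keeping it held down, gently slide the carriage along its rail until it is right up against the end stop; then let go so that the lock springs back up. Push gently, never forcing the carriage against its lock, and leave everything else on the bench where it is.

Things in the scene. Friction and masses are not known exactly. Their poses are not given: they have to be found in the camera images.
- rail: fixed straight slide rail, aluminium base plate 96 x 430 mm and 12 mm thick with two steel guide bars on it; origin at the centre of its underside on the bench. Its +y axis is the direction in which the carriage slides towards the end stop, its x axis lies across the rail, z up
- carriage (a joint): position of the grey sample carriage along the rail's +y, in m; 0 is the -y end of its travel. Carriage 86 mm wide across the rail, 130 mm long, base plate top 33 mm above the bench; front part a rack of nine capped tubes, rear part the lock paddle. Sliding takes 1 to 3 N unlocked; locked, it has 2 to 3 mm of play
- push_plate (a point): middle of the rear (-y) face of the upright grey plate on the carriage, 70 mm wide, between lock paddle and tube rack, 68 mm above the bench (the plate's top is at 80 mm, the tube caps behind it at 95 mm); it stands 22.5 mm ahead (+y) of the paddle's centre and can be pushed against
- lock (a joint): how far the lock paddle is pressed down, in m: 0 up (locked), 0.010 fully down. The pawl clears the rail's teeth (12 mm apart) from 5 mm down; press about 8 mm to be sure and keep it there while sliding. Spring force 5 N at the top, 7.5 N fully down. At the end stop, and only within 2 mm of it, there is a notch into which the lock springs fully up again
- lock_top (a point): centre of the top face of the lock paddle: a ribbed black plate 42 mm (across the rail) x 40 mm (along it), level, 56 mm above the bench when up; the point moves with paddle and carriage, axes parallel to the rail's. Fingertips held on it drag the carriage along. Beside the paddle stand two low cheeks, tops 44 mm above the bench
- carriage_nose (a point): middle of the carriage's front (+y) end face, 30 mm above the bench; it meets the end stop
- stop_face (a point): middle of the end stop's face that the carriage meets, 30 mm above the bench; the stop is a dark steel block 104 mm across, 24 mm thick, 52 mm high with a black thumb screw on it (to 72 mm), clamped firmly on the rail. The carriage is home when its nose touches this face (same y in the rail's frame)
- bottle_big: loose white plastic bottle, 70 mm diameter, 150 mm high, standing beyond the rail; origin centre of underside; leave alone
- bottle_small: loose white plastic bottle, 50 mm diameter, 100 mm high; origin centre of underside; leave alone
- beaker: loose glass beaker, 66 mm diameter, 75 mm high; origin centre of underside; leave alone
- tube_a: loose clear sample tube with red cap, 29 mm diameter, 57 mm high, standing on the near side of the rail; origin centre of underside; leave alone
- tube_b: same kind of tube as tube_a, standing on the far side of the rail near its -y end; origin centre of underside; leave alone
- pipette: loose hand pipette, 255 mm long, 26 mm thick, lying on the near side of the rail; origin under its middle on the bench, x axis along it towards the tip; leave alone
- tip_box: loose clear box of pipette tips 80 x 120 x 50 mm; origin centre of underside; leave alone

How it is judged (in metres and radians):
On the way:
1. the lock is held down while the carriage slides (value of joint lock above 0.004 m and distance of carriage_nose from where it was at the start of the episode above 0.03 m), for 0.2 s.
At the end, for the whole second after the job is handed in: the carriage's nose is within 3 mm of the end stop's face, the carriage is at rest (under 5 mm/s), the lock paddle is up again (less than 1 mm down) (y of carriage_nose in the frame of stop_face between -0.003 and 0.003 m and value of joint lock below 0.001 m and velocity of joint carriage between -0.005 and 0.005 m/s); the robot touches nothing.
It fails at once if the carriage is pushed or squeezed with more than 50 N (contact force between the fingers and carriage above 50 N).
It fails at once if the carriage is slid faster than 0.3 m/s (velocity of joint carriage above 0.3 m/s).
It fails at once if the paddle is squeezed or pressed with more than 50 N (contact force between the fingers and lock above 50 N).
It fails at once if a bystander is lifted, carried or pushed more than 25 mm (distance of any of bottle_big, bottle_small, beaker, tube_a, tube_b, pipette, tip_box from where it was at the start of the episode above 0.025 m).
It also fails if it takes over 40 s, if anything falls off the work surface, if the arm or the gripper's body presses on something with over 40 N, if the wrist force passes 120 N, or if a joint passes its speed limit or range.

### The arm

A 7-joint arm with a two-finger parallel gripper is mounted at the origin on the work surface. World frame = base frame: x ahead of the robot, y to its left, z up, the work surface at z = 0. Lengths are in mm, angles in rad, forces in N, time in s.
With the tool pointing down it reaches from about 400 to 850 mm from the base axis. Payload 6.9 kg.
Tool frame: the origin (TCP) lies on the mounting face of the last link; the fingertips stand 173 mm ahead of it and the grasp point (between the pads) lies 155 mm ahead of it; z points along the fingers, y is the line along which they close (so a half turn about z gives the same grasp; the last joint's range is limited). The gripper opens to 85 mm and grips with 20 to 120 N. Pads are 22 mm wide; open, the fingers measure 114 mm over their backs; the gripper's body (76 mm by 85 mm) begins 54 mm behind the grasp point. The pads swing forward as they close: fully open they stand 13 mm farther back than shut.
Start: joints at [1.335, 0.507, -0.238, 1.5, 0.126, 1.149, -0.155], TCP at [208.871, -589.059, 404.675] pointing down, gripper open.
Joint ranges: [-3.08, 3.08], [-0.24, 2.05], [-1.43, 1.35], [0, 2.5], [-1.52, 4.66], [0.17, 1.96], [-2.89, 2.89]. Speed limits (rad/s): [2.39, 2.39, 3.14, 3.14, 3.14, 3.14, 3.14].

### API

Orientations are given as a unit quaternion [x, y, z, w].
In Python, from bench import observe, get_image, get_calibration, robot, models gives the robot as it stands.
- The arm moves only by the tool play_rows, never from a script. Its arguments are lists of equal length, an entry for each row: "dp": the shift along the world's x, y, z in mm, a list of three; "spin": the turn about the world's z in degrees. A call has 1 to 12 rows; each row shifts and turns the commanded pose from where the row before left it; what a row does not reach is not made up. A row lasts 1/12 s, in which the tool goes at most 41.7 mm and 7.16 degrees, less where a joint would pass 70% of its speed; a pose out of reach is approached as far as the arm can. A call with a gripper value outside its range is refused whole. "grip" is the finger opening in mm, from 0 to 85.4, set as the call begins (left out, the last holds). The fingers move at their own pace and stop on an object; "squeeze" is the grip in N (left out, the last holds). Time passes only in rows, so rows that do not move let the fingers close. It gives the time, the measured TCP pose, the force, the opening and the grip force at its end, in the units of the state.
- observe(): the state, without advancing time (a new reading comes with each control period).
- get_image(name): name is "scene" or "top"; returns the picture (480x640x3 uint8, blue, green, red); there is no depth.
- get_calibration(name): a dict with "vfov" (degrees; the focal length in pixels is half the picture's height over the tangent of half this angle, whatever the lens; pixels are square), "cx", "cy" (the principal point, pixels), "distortion" ([k1, k2, p1, p2, k3] as OpenCV has them; the pictures are not rectified), "origin" and "orientation" of the camera in the world. Camera axes: x right, y up, looking along -z (the intrinsics and any distortion apply to the point x, -y, -z); pixel columns grow to the right and rows downward; lengths in mm; the calibration is good to about 2 mm. A picture is of the moment at which its call begins. get_calibration takes no time and is no camera call.
- robot.job_done(): hands the job in; it is judged then, once.
Trained networks look in the newest picture that a camera, given by its name, has taken for a name from the list of things; names that differ only in an ending like _2 or _b are one class to them, and where a whole thing is asked for, a point or a joint stands for the part that bears it (a point fixed in the world has none). Each returns a list of dicts, best first, with "confidence" (0 to 1); they miss things now and then, are a little off and sometimes report something else, mostly with a low value. They report only what shows in the picture. A call takes as long as a camera call.
- models.search_frame(label, camera): "bbox" ([left, top, width, height] in pixels, round what is visible of it).
- models.landmark_of(label, camera): "centre" ([column, row] in pixels: a listed point, or the origin of a listed thing).
The state is a dict: "t": time; "joints": joint angles; "joint_velocities": joint speeds; "effort": joint torques, N m; "tool_pos": TCP position; "orientation": TCP orientation; "contact_force": force on the tool from outside, world axes, zero at the start; "ft_torque": the same for the moment, N m; "finger_gap": opening from 0.0 (shut) to 1.0 (fully open); "grasp_force": force on a finger pad.
Only numpy, scipy, OpenCV 4.12 (cv2) and the standard library are available. Lean on these libraries where they do the work, as an engineer would, in place of code of your own. Each camera call takes 0.05 s, during which the arm holds its last target. There are 200 camera calls.

## Working session

There is one attempt and no reset: what is moved stays moved. The work goes in short steps, Python scripts to look and compute and a tool call to move; the robot and the scene stay as the last step left them, time stands still between calls to the robot, and variables do not carry over. Pictures are saved under pics/ and viewed, at most 10 in all, crops included, and the job is handed in when it is done.

Besides the shell and the picture viewer there is one more tool, called after "Request:" as name([rows], argument=value, ...), one row to a line, values as JSON. play_rows: Moves the arm, as the interface text tells. Its arguments: {"type":"object","properties":{"dp":{"type":"array","items":{"type":"array","items":{"type":"number"}}},"spin":{"type":"array","items":{"type":"number"}},"grip":{"type":"number"},"squeeze":{"type":"number"}},"required":["dp","spin"]}

```bash
mkdir -p pics
cat > h.py <<'E'
import numpy as np, cv2
from scipy.spatial.transform import Rotation as R
from bench import observe, get_image, get_calibration, robot, models
def ray(cam,px):
    c=get_calibration(cam); f=240/np.tan(np.radians(c["vfov"])/2)
    K=np.array([[f,0,c["cx"]],[0,f,c["cy"]],[0,0,1.]])
    u=cv2.undistortPoints(np.array([[px]],float),K,np.array(c["distortion"],float))[0,0]
    q=R.from_quat(c["orientation"])
    return np.array(c["origin"],float), q.apply([u[0],-u[1],-1.])
def at_z(cam,px,z):
    o,d=ray(cam,px); return o+d*(z-o[2])/d[2]
E
python3 - <<'E'
from h import *
for c in("scene","top"):
    cv2.imwrite(f"pics/{c}0.png",get_image(c)); print(c,get_calibration(c))
Z=dict(lock_top=56,push_plate=68,carriage_nose=30,stop_face=30,rail=0,tube_a=0,pipette=0,tip_box=0,bottle_big=0,bottle_small=0,beaker=0)
for n,z in Z.items():
    for c in("scene","top"):
        for r in models.landmark_of(n,c)[:2]:
            print(n,c,np.round(r["centre"],1),round(r["confidence"],2),at_z(c,r["centre"],z).round(1))
print(observe())
E
```

```text
scene {'vfov': 52.58385992631134, 'cx': 320.215625327309, 'cy': 235.25711728275056, 'distortion': array([-0.02487136,  0.        ,  0.        ,  0.        ,  0.        ]), 'origin': array([1453.47669211, -123.56238091,  708.57264391]), 'orientation': array([0.3444751 , 0.31344518, 0.61024524, 0.64085081])}
top {'vfov': 51.40377071485723, 'cx': 320.05969959297255, 'cy': 253.23553386077282, 'distortion': array([-0.07749235,  0.        ,  0.        ,  0.        ,  0.        ]), 'origin': array([ 346.61215987,  -61.92988474, 1323.45212927]), 'orientation': array([ 0.06176808, -0.05713955, -0.69866628,  0.71048238])}
lock_top scene [296.5 244. ] 0.78 [ 539.7 -112.5   56. ]
lock_top top [341.8 255.7] 0.7 [ 556.4 -107.8   56. ]
push_plate scene [306.9 239.1] 0.73 [537.9 -88.4  68. ]
push_plate top [336.9 260.8] 0.73 [541.1 -95.1  68. ]
carriage_nose scene [340.6 250.4] 0.68 [532.7  -8.4  30. ]
carriage_nose top [298.7 260.2] 0.7 [546.9   4.2  30. ]
stop_face scene [448.3 235.5] 0.64 [479.2 266.2  30. ]
stop_face scene [430.4 249.2] 0.58 [535.1 206.8  30. ]
stop_face top [220.1 257.6] 0.8 [5
[... 957 characters left out ...]
45,  0.50751181, -0.23760037,  1.50018477,  0.1256738 ,
        1.14888899, -0.15480382]), 'joint_velocities': array([ 0.00069556, -0.00017798,  0.00189288,  0.00341699, -0.00023851,
       -0.00202426,  0.00116221]), 'effort': array([-3.20530607e-04, -6.20376635e+01, -2.18539305e+00, -2.49961746e+01,
        1.37421468e-02,  2.32505874e-03,  1.50597009e-05]), 'tool_pos': array([ 208.88339794, -589.06372049,  404.67290381]), 'orientation': array([ 9.85519968e-01,  1.69559405e-01,  1.71309331e-05, -1.25162382e-05]), 'contact_force': array([-0.49155432,  0.25001355, -0.09692272]), 'ft_torque': array([-0.03471303,  0.02546509,  0.00185465]), 'grasp_force': 0.0, 'finger_gap': 0.9988527799167255}
```

Run:
```python
import cv2
a=cv2.imread("pics/top0.png")[200:320,170:400]; cv2.imwrite("pics/topc.png",cv2.resize(a,None,fx=3.4,fy=3.4,interpolation=cv2.INTER_CUBIC))
a=cv2.imread("pics/scene0.png")[160:340,240:500]; cv2.imwrite("pics/scenec.png",cv2.resize(a,None,fx=3,fy=3,interpolation=cv2.INTER_CUBIC))
```

```text
(no output)
```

View pics/topc.png

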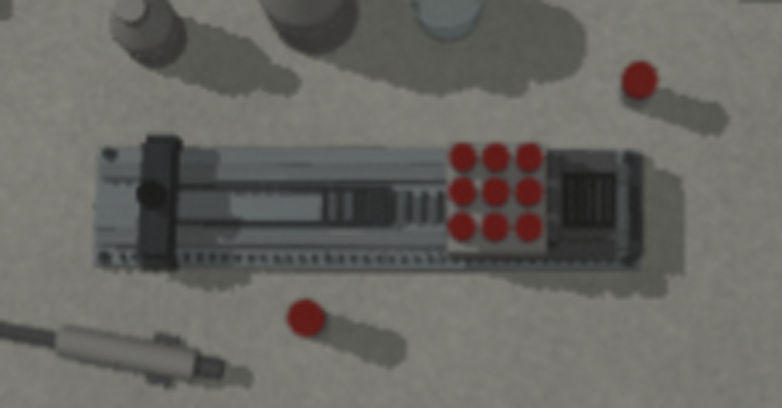

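View pics/scenec.png

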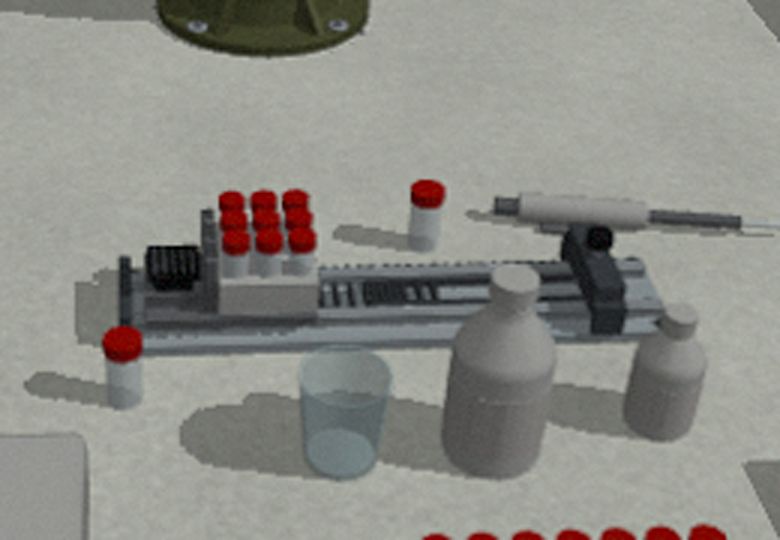

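Run:
```python
from h import *
T=lambda x,y,z:at_z("top",(170+(x+.5)/3.4-.5,200+(y+.5)/3.4-.5),z).round(1)
S=lambda x,y,z:at_z("scene",(240+(x+.5)/3-.5,160+(y+.5)/3-.5),z).round(1)
print("paddle T",T(588,199,56),"corners",T(563,174,56),T(615,174,56),T(563,225,56),T(615,225,56))
print("paddle S corners",S(147,248,56),S(196,246,56),S(148,285,56),S(201,282,56))
print("rail corners TL BL TR BR",T(97,150,12),T(97,268,12),T(640,152,12),T(640,266,12))
print("caps",[T(x,y,95) for x,y in((463,157),(463,227),(529,157),(529,227))])
print("capsS",[S(x,y,95) for x,y in((231,200),(236,237),(294,200),(301,237))])
print("stop T right edge top z52",T(181,137,52),T(176,268,52), "left",T(146,137,52),T(139,268,52))
print("stop S",S(563,233,52),S(594,300,52),S(622,298,52))
print("tubeb",T(639,79,57),"tubea",T(306,317,57))
```

```text
paddle T [ 550.  -109.9   56. ] corners [568.9 -90.8  56. ] [ 569.6 -130.2   56. ] [529.8 -91.3  56. ] [ 530.5 -130.5   56. ]
paddle S corners [ 532.5 -130.5   56. ] [531.  -92.5  56. ] [ 580.2 -130.    56. ] [577.8 -90.3  56. ]
rail corners TL BL TR BR [589.9 277.2  12. ] [496.  271.8  12. ] [ 595.2 -152.2   12. ] [ 504.9 -152.6   12. ]
caps [array([573.6, -16.1,  95. ]), array([521.5, -17.2,  95. ]), array([574.4, -64.7,  95. ]), array([522.3, -65.5,  95. ])]
capsS [array([526.2, -65.7,  95. ]), array([575.6, -64.6,  95. ]), array([527.6, -17.5,  95. ]), array([577.2, -16.7,  95. ])]
stop T right edge top z52 [593.7 202.4  52. ] [492.6 201.2  52. ] left [593.3 229.5  52. ] [492.1 229.4  52. ]
stop S [516.9 200.6  52. ] [604.9 202.7  52. ] [603.2 224.6  52. ]
tubeb [ 643.6 -148.1   57. ] tubea [456.8 100.4  57. ]
```

Request:
play_rows([
  [20,28,0],
  [20,28,0],
  [20,28,0],
  [20,28,0],
  [20,28,0],
  [20,28,0],
  [20,28,0],
  [20,28,0],
  [20,28,0],
  [20,28,0],
  [20,28,0],
  [20,28,0],
], spin=[-1.5,-1.5,-1.5,-1.5,-1.5,-1.5,-1.5,-1.5,-1.5,-1.5,-1.5,-1.5], grip=0, squeeze=40)

```text
t: 2.2
tool_pos: [449.6, -251.6, 404.9]
orientation: [1.0, 0.013, 0.0, 0.0]
contact_force: [0.5, 1.2, -0.2]
finger_gap: 0.002
grasp_force: 0.0
```

Request:
play_rows([
  [20,28,0],
  [20,28,0],
  [20,28,0],
  [20,28,0],
  [21,33,0],
  [0,0,-35],
  [0,0,-35],
  [0,0,-25],
  [0,0,-15],
  [0,0,0],
], spin=[0,0,0,0,0,0,0,0,0,0])

```text
t: 3.03
tool_pos: [548.8, -107.9, 291.4]
orientation: [1.0, 0.014, -0.003, -0.001]
contact_force: [-0.3, -0.7, 0.2]
finger_gap: 0.002
grasp_force: 0.0
```

Run:
```python
from h import *
a=get_image("scene"); b=get_image("top")
print(observe()["tool_pos"])
a=cv2.resize(a[150:300,240:400],None,fx=3.5,fy=3.5); b=cv2.resize(b[200:300,280:380],None,fx=4,fy=4)
w=max(a.shape[0],b.shape[0]); 
c=np.zeros((a.shape[0]+0,800,3),np.uint8); c[:,:560]=a; c[:400,560:]=b[:,60:300]
cv2.imwrite("pics/hover.png",c)
```

```text
[ 550.06834272 -108.02963869  294.8237992 ]
```

View pics/hover.png

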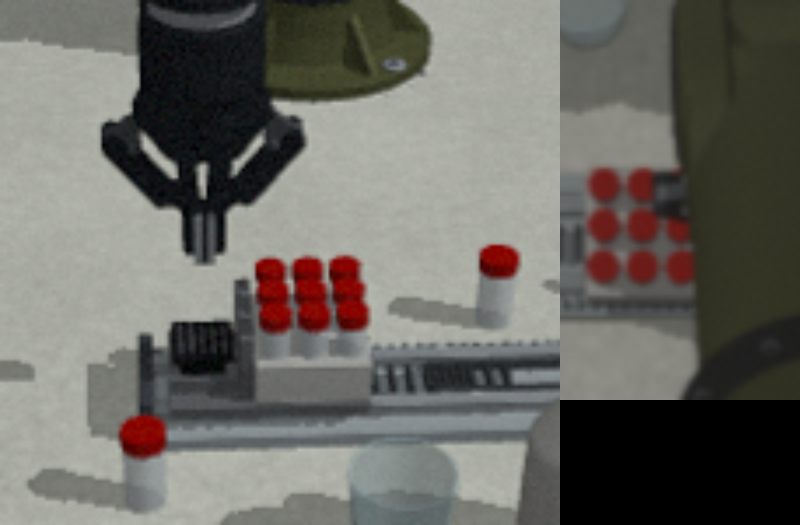

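Run:
```python
from h import *
o=observe();print(o["joints"].round(3),o["orientation"].round(4))
```

```text
[ 0.335  0.527 -0.28   1.82   0.191  0.821 -1.584] [ 9.999e-01  1.330e-02 -2.000e-04 -1.000e-04]
```

Request:
play_rows([
  [0,0,0],
  [0,0,0],
  [0,0,0],
  [0,0,0],
  [0,0,0],
  [0,0,0],
  [0,0,0],
  [0,0,0],
  [0,0,0],
  [0,0,0],
  [0,0,0],
  [0,0,0],
], spin=[6.9,6.9,6.9,6.9,6.9,6.9,6.9,6.9,6.9,6.9,6.9,6.9])

```text
t: 4.13
tool_pos: [550.5, -108.4, 296.8]
orientation: [0.74, 0.673, 0.001, 0.002]
contact_force: [-0.1, -0.2, -0.4]
finger_gap: 0.0
grasp_force: 0.0
```

Request:
play_rows([
  [0,4,0],
  [0,0,-15],
  [0,0,-15],
  [0,0,-12],
  [0,0,-8],
  [0,0,-6],
  [0,0,-4],
  [0,0,0],
  [0,0,0],
], spin=[6.8,0,0,0,0,0,0,0,0])

```text
t: 4.88
tool_pos: [550.1, -104.0, 235.0]
orientation: [0.7, 0.714, 0.0, 0.0]
contact_force: [0.3, -0.1, 1.3]
finger_gap: 0.005
grasp_force: 0.0
```

Request:
play_rows([
  [0,0,-3],
  [0,0,-3],
  [0,0,-2],
  [0,0,-1],
  [0,0,0],
], spin=[0,0,0,0,0])

```text
t: 5.3
tool_pos: [550.2, -104.0, 226.0]
orientation: [0.7, 0.714, 0.0, 0.0]
contact_force: [0.4, -0.3, 5.6]
finger_gap: -0.002
grasp_force: 2.8
```

Request:
play_rows([
  [0,0,-2],
  [0,0,-2],
  [0,0,-1],
  [0,0,0],
], spin=[0,0,0,0])

```text
t: 5.63
tool_pos: [550.2, -104.0, 221.1]
orientation: [0.7, 0.714, 0.0, 0.001]
contact_force: [0.2, -0.8, 7.0]
finger_gap: -0.006
grasp_force: 3.4
```

Request:
play_rows([
  [0,1,0],
  [0,2,0],
  [0,3,0],
  [0,4,0],
  [-0.5,4,0],
  [0,4,0],
  [0,3,0],
  [0,2,0],
  [0,1,0],
  [0,0,0],
], spin=[0,0,0,0,0,0,0,0,0,0])

```text
t: 6.47
tool_pos: [549.9, -79.8, 221.4]
orientation: [0.7, 0.714, 0.001, 0.001]
contact_force: [-0.3, 0.4, 6.6]
finger_gap: -0.006
grasp_force: 3.4
```

Run:
```python
from h import *
a=get_image("scene"); o=observe(); print(o["tool_pos"].round(1),o["contact_force"].round(2))
for n,z in dict(push_plate=68,carriage_nose=30).items():
    for r in models.landmark_of(n,"scene")[:2]: print(n,r,at_z("scene",r["centre"],z).round(1))
cv2.imwrite("pics/slide1.png",cv2.resize(a[160:320,260:500],None,fx=3.3,fy=3.3,interpolation=cv2.INTER_CUBIC))
```

```text
[549.9 -79.8 221.4] [0.65 0.81 6.56]
push_plate {'centre': [320.0, 238.7], 'confidence': 0.87} [537.2 -58.2  68. ]
carriage_nose {'centre': [355.0, 255.2], 'confidence': 0.91} [552.7  23.5  30. ]
```

View pics/slide1.png

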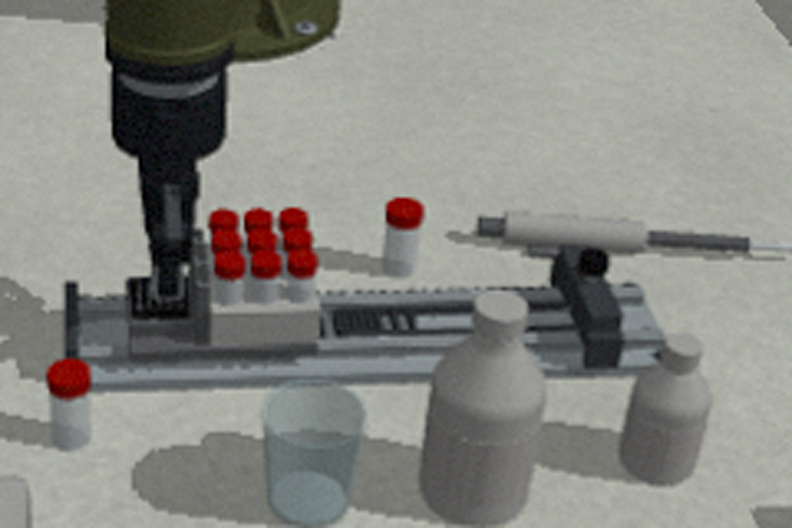

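Request:
play_rows([
  [0,2,0],
  [0,4,0],
  [0,6,0],
  [-0.2,8,0],
  [-0.2,8,0],
  [-0.2,8,0],
  [-0.2,8,0],
  [-0.2,8,0],
  [-0.2,8,0],
  [0,6,0],
  [0,4,0],
  [0,2,0],
], spin=[0,0,0,0,0,0,0,0,0,0,0,0])

```text
t: 7.62
tool_pos: [549.0, -7.3, 221.6]
orientation: [0.7, 0.714, 0.001, 0.001]
contact_force: [1.2, -1.7, 7.2]
finger_gap: -0.003
grasp_force: 3.3
```

Request:
play_rows([
  [0,2,0],
  [0,4,0],
  [0,6,0],
  [-0.2,8,0],
  [-0.2,8,0],
  [-0.2,8,0],
  [-0.2,8,0],
  [-0.2,8,0],
  [0,6,0],
  [0,4,0],
  [0,2,0],
  [0,0,0],
], spin=[0,0,0,0,0,0,0,0,0,0,0,0])

```text
t: 8.62
tool_pos: [548.2, 56.9, 221.7]
orientation: [0.7, 0.714, 0.002, 0.001]
contact_force: [1.4, 0.8, 7.0]
finger_gap: -0.0
grasp_force: 3.3
```

Run:
```python
from h import *
a=get_image("scene"); o=observe(); print(o["tool_pos"].round(1),o["contact_force"].round(2))
for n,z in dict(push_plate=68,carriage_nose=30,stop_face=30).items():
    for r in models.landmark_of(n,"scene")[:2]: print(n,r,at_z("scene",r["centre"],z).round(1))
cv2.imwrite("pics/slide2.png",cv2.resize(a[160:320,300:500],None,fx=3.7,fy=3.7,interpolation=cv2.INTER_CUBIC))
```

```text
[548.2  56.8 221.7] [1.54 1.99 7.01]
push_plate {'centre': [377.9, 239.8], 'confidence': 0.65} [546.   75.2  68. ]
carriage_nose {'centre': [408.5, 253.4], 'confidence': 0.9} [550.  150.6  30. ]
```

View pics/slide2.png

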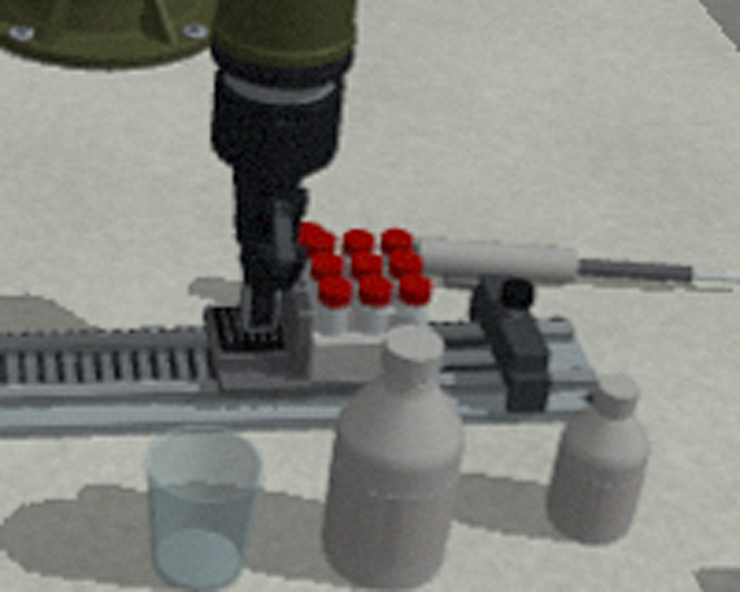

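Request:
play_rows([
  [0,2,-0.5],
  [0,4,0],
  [0,5,0],
  [-0.3,6,0],
  [-0.2,6,0],
  [0,4,0],
  [0,3,0],
  [0,2,0],
  [0,1,0],
  [0,0,0],
], spin=[0,0,0,0,0,0,0,0,0,0])

```text
t: 9.65
tool_pos: [547.9, 89.4, 221.2]
orientation: [0.7, 0.714, 0.002, 0.001]
contact_force: [2.1, 0.1, 5.8]
finger_gap: 0.002
grasp_force: 3.4
```

Run:
```python
from h import *
a=get_image("scene"); o=observe(); print(o["tool_pos"].round(1),o["contact_force"].round(2))
for n,z in dict(push_plate=68,carriage_nose=30,stop_face=30).items():
    for r in models.landmark_of(n,"scene")[:2]: print(n,r,at_z("scene",r["centre"],z).round(1))
cv2.imwrite("pics/slide3.png",cv2.resize(a[200:300,350:470],None,fx=6,fy=6,interpolation=cv2.INTER_CUBIC))
```

```text
[547.9  89.4 221.2] [2.56 0.26 6.54]
push_plate {'centre': [391.9, 236.7], 'confidence': 0.87} [534.5 109.9  68. ]
carriage_nose {'centre': [423.1, 249.1], 'confidence': 0.95} [534.1 189.3  30. ]
stop_face {'centre': [430.0, 249.5], 'confidence': 0.72} [536.3 205.6  30. ]
```

View pics/slide3.png

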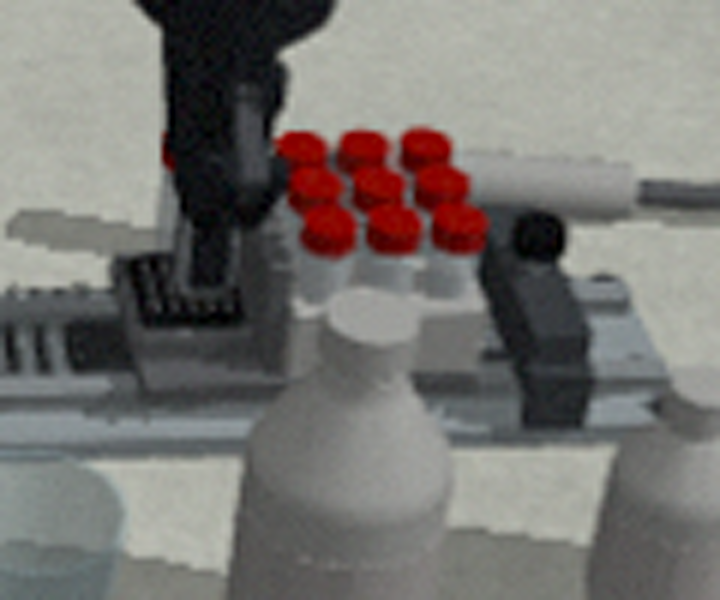

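Request:
play_rows([
  [0,1,0],
  [0,1,0],
  [0,1,0],
  [0,1,0],
  [0,1,0],
  [0,1,0],
  [0,1,0],
  [0,1,0],
  [0,0,0],
], spin=[0,0,0,0,0,0,0,0,0])

```text
t: 10.6
tool_pos: [547.8, 97.2, 221.2]
orientation: [0.7, 0.714, 0.001, 0.001]
contact_force: [2.9, -1.5, 7.1]
finger_gap: -0.001
grasp_force: 3.4
```

Request:
play_rows([
  [0,1,0],
  [0,1,0],
  [0,1,0],
  [0,0,0],
], spin=[0,0,0,0])

```text
t: 10.93
tool_pos: [547.8, 100.2, 221.2]
orientation: [0.7, 0.714, 0.001, 0.001]
contact_force: [2.3, -0.5, 7.3]
finger_gap: -0.001
grasp_force: 3.4
```

Request:
play_rows([
  [0,1,0],
  [0,1,0],
  [0,1,0],
  [0,0,0],
], spin=[0,0,0,0])

```text
t: 11.27
tool_pos: [547.8, 103.1, 221.2]
orientation: [0.7, 0.714, 0.001, 0.001]
contact_force: [2.2, -0.3, 7.4]
finger_gap: 0.004
grasp_force: 3.4
```

Request:
play_rows([
  [0,1,0],
  [0,1,0],
  [0,0,0],
], spin=[0,0,0])

```text
t: 11.52
tool_pos: [547.8, 105.1, 221.2]
orientation: [0.7, 0.714, 0.001, 0.001]
contact_force: [2.5, 0.1, 6.8]
finger_gap: 0.004
grasp_force: 3.4
```

Request:
play_rows([
  [0,1,0],
  [0,1,0],
  [0,0,0],
], spin=[0,0,0])

```text
t: 11.77
tool_pos: [547.8, 107.1, 221.2]
orientation: [0.7, 0.714, 0.001, 0.001]
contact_force: [1.9, -0.7, 6.4]
finger_gap: -0.001
grasp_force: 3.4
```

Run:
```python
from h import *
a=get_image("scene"); o=observe(); print(o["tool_pos"].round(1),o["contact_force"].round(2))
for n,z in dict(push_plate=68,carriage_nose=30,stop_face=30).items():
    for r in models.landmark_of(n,"scene")[:2]: print(n,r,at_z("scene",r["centre"],z).round(1))
cv2.imwrite("pics/slide4.png",cv2.resize(a[200:300,350:470],None,fx=6,fy=6,interpolation=cv2.INTER_CUBIC))
```

```text
[547.8 107.1 221.2] [ 2.07 -1.16  5.95]
push_plate {'centre': [395.9, 236.7], 'confidence': 0.73} [534.8 119.3  68. ]
carriage_nose {'centre': [429.6, 249.2], 'confidence': 0.56} [535.  204.9  30. ]
stop_face {'centre': [432.5, 250.5], 'confidence': 0.78} [540.5 210.6  30. ]
```

View pics/slide4.png

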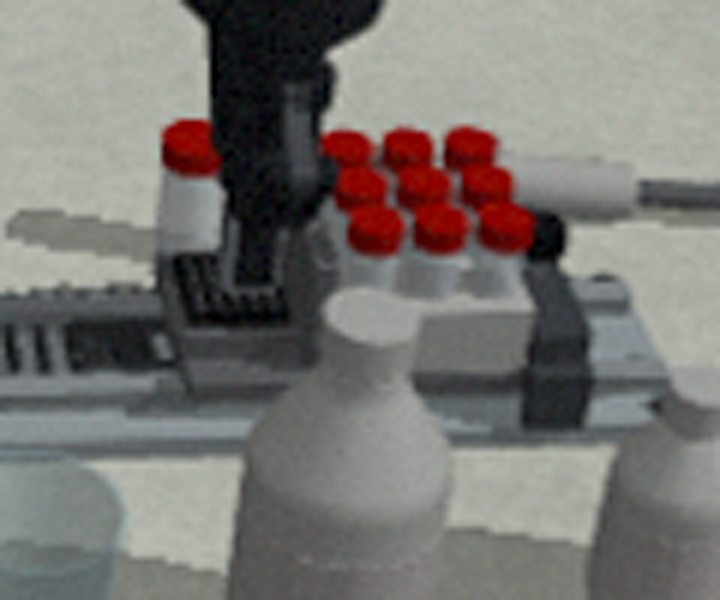

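Request:
play_rows([
  [0,1,0],
  [0,1,0],
  [0,0,0],
], spin=[0,0,0])

```text
t: 12.22
tool_pos: [547.8, 108.1, 221.0]
orientation: [0.701, 0.714, 0.001, 0.002]
contact_force: [1.7, -2.5, 7.4]
finger_gap: 0.003
grasp_force: 3.4
```

Request:
play_rows([
  [0,1,0],
  [0,1,0],
  [0,0,0],
], spin=[0,0,0])

```text
t: 12.47
tool_pos: [547.5, 109.7, 220.8]
orientation: [0.701, 0.714, -0.0, 0.001]
contact_force: [1.3, -3.8, 6.0]
finger_gap: -0.004
grasp_force: 3.4
```

Request:
play_rows([
  [0,1,0],
  [0,1,0],
  [0,0,0],
  [0,0,0],
], spin=[0,0,0,0])

```text
t: 12.8
tool_pos: [547.3, 111.5, 220.7]
orientation: [0.701, 0.713, -0.0, 0.001]
contact_force: [2.0, -4.7, 7.1]
finger_gap: -0.002
grasp_force: 3.4
```

Run:
```python
from h import *
a=get_image("scene"); o=observe(); print(o["tool_pos"].round(1),o["contact_force"].round(2))
g=cv2.imread("pics/slide4.png"); b=cv2.resize(a[200:300,350:470],None,fx=6,fy=6,interpolation=cv2.INTER_CUBIC)
# shift of the caps since last picture
for r in((120,280,330,540),):
    p=lambda i:cv2.cvtColor(i[r[0]:r[1],r[2]:r[3]],cv2.COLOR_BGR2HSV)
    for i in(g,b):
        h=p(i); m=((h[...,0]<8)|(h[...,0]>172))&(h[...,1]>150); ys,xs=np.nonzero(m); print(xs.mean()/6,ys.mean()/6,m.sum())
```

```text
[547.3 111.5 220.7] [ 0.73 -4.46  6.74]
16.3044218652438 12.191595239446746 17617
16.623193033381714 12.201983551040156 17225
```

Request:
play_rows([
  [0,0,-0.3],
  [0,0,2],
  [0,0,2],
  [0,0,3],
  [0,0,4],
  [0,0,6],
  [0,0,10],
  [0,0,20],
  [0,0,25],
  [0,0,25],
  [0,0,0],
  [0,0,0],
], spin=[0,0,0,0,0,0,0,0,0,0,0,0])

```text
t: 13.85
tool_pos: [546.8, 113.5, 318.6]
orientation: [0.7, 0.714, 0.001, 0.001]
contact_force: [-0.9, -1.0, 0.5]
finger_gap: 0.002
grasp_force: 0.0
```

Run:
```python
from h import *
a=get_image("scene"); o=observe(); print(o["tool_pos"].round(1),o["contact_force"].round(2))
b=cv2.resize(a[200:300,350:470],None,fx=6,fy=6,interpolation=cv2.INTER_CUBIC); cv2.imwrite("pics/end.png",b)
h=cv2.cvtColor(b[120:280,330:540],cv2.COLOR_BGR2HSV); m=((h[...,0]<8)|(h[...,0]>172))&(h[...,1]>150); ys,xs=np.nonzero(m); print(xs.mean()/6,ys.mean()/6)
for n,z in dict(lock_top=56,carriage_nose=30,stop_face=30).items():
    for r in models.landmark_of(n,"scene")[:1]: print(n,r,at_z("scene",r["centre"],z).round(1))
```

```text
[546.5 113.1 317.4] [-0.96 -0.14  0.14]
16.17403039536546 12.101098446375502
lock_top {'centre': [385.9, 242.5], 'confidence': 0.48} [540.5  95.9  56. ]
carriage_nose {'centre': [430.2, 252.7], 'confidence': 0.66} [549.  202.9  30. ]
stop_face {'centre': [432.3, 249.7], 'confidence': 0.62} [537.3 210.9  30. ]
```

View pics/end.png

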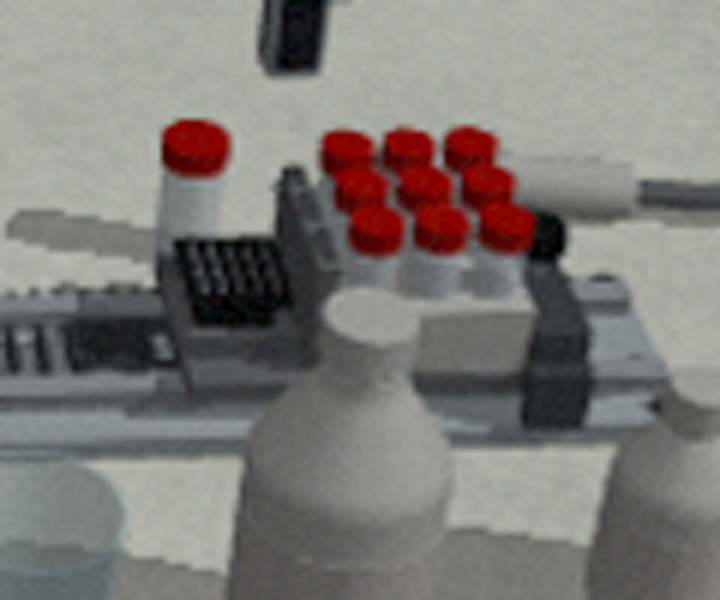

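Run:
```python
from h import *
def proj(cam,P):
    c=get_calibration(cam); f=240/np.tan(np.radians(c["vfov"])/2)
    p=R.from_quat(c["orientation"]).inv().apply(np.array(P,float)-c["origin"])*[1,-1,-1]
    return cv2.projectPoints(p[None],np.zeros(3),np.zeros(3),np.array([[f,0,c["cx"]],[0,f,c["cy"]],[0,0,1.]]),np.array(c["distortion"]))[0][0,0]
S=lambda x,y,z:at_z("scene",(350+(x+.5)/6-.5,200+(y+.5)/6-.5),z)
caps=[S(347,146,95),S(470,143,95),S(375,222,95),S(506,219,95)]
m=np.mean(caps,0); print("caps centre",m.round(1),"shift from",m-[551.6,-41.1,95])
d=m-[551.6,-41.1,95]
for z in(56,48):
    print(z,[((proj("scene",[x+d[0],y+d[1],z])-[350,200]+.5)*6-.5).round(0) for x,y in((532.5,-130.5),(531,-92.5),(580.2,-130),(577.8,-90.3))])
t=get_image("top")
cv2.imwrite("pics/end_top.png",cv2.resize(t[200:320,170:320],None,fx=5,fy=5,interpolation=cv2.INTER_CUBIC))
```

```text
caps centre [548.  170.4  95. ] shift from [ -3.57126223 211.48296571   0.        ]
56 [array([175., 241.]), array([270., 237.]), array([196., 313.]), array([299., 308.])]
48 [array([173., 258.]), array([268., 254.]), array([194., 330.]), array([296., 325.])]
```

View pics/end_top.png

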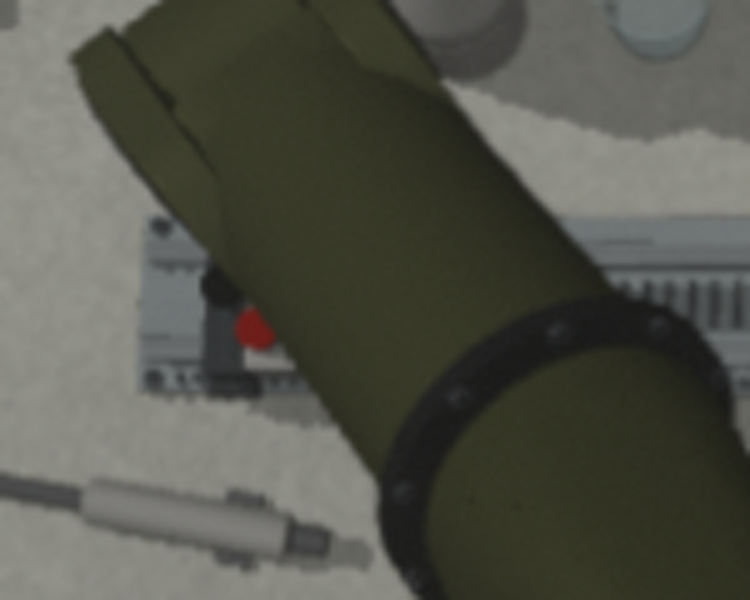

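The paddle's far-left corner is at (175,238), where z=56 predicts it, so the lock is up. In the top view the rack sits flush against the stop at (243,350). The carriage moved about 211 mm, matching the tip's travel to contact. I'm handing in.

```bash
python3 -c "
from h import *
print(robot.job_done())"
```

```text
the job is handed in; nothing more can be done
None
```

The job is handed in (no verdict was returned): the carriage slid about 211 mm with the lock held down and met the end stop, the paddle sprang back up, and the gripper is clear of everything.

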